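# Check the crank and hold the pump housing closed

## Task

The aluminium half of the little pump drive is bolted to the table: by the brass roller on its crank disc, turn the crank at least one full turn, either way, to prove that it runs free. Then pick up the blue cover half, set it on the two dowels and press it down against the sprung rubber seal until the two halves meet fully flush. Finish while holding it pressed shut like that, ready for the screws (do not let go or back off), and leave the other things on the table where they are.

Things in the scene. Friction and masses are not known exactly. Their poses are not given: they have to be found in the camera images.
- housing: lower half of a split housing, aluminium, fixed to the table. Origin: centre of its underside, z up. Foot plate 156 x 104 x 8 mm (x, y, z); shell 130 x 84 mm (89 over side ribs) up to the joint face at z = 35 mm. Two steel dowels, 8 mm, tapered tips, at x = +50 and -50 mm, y = 0, tips at z = 52 mm. Between them a 60 x 60 mm opening with the crank disc, 54 mm wide, below the joint face
- seal (a joint): travel (m) of the black rubber sealing frame (74 x 74 mm outside) round the opening: 0 when it stands 4 mm above the joint face, 0.004 when pressed level with it. It is sprung: about 6 N to start it, 11 N at the end, so a cover that is let go rises by 4 mm again
- seat (a point): centre of the housing's joint face, on the crank's axis, 35 mm above the housing's underside; axes as the housing's
- crank (a joint): angle of the crank disc (rad), 0 at the start, grows counterclockwise seen from above; a full turn is +6.28 or -6.28. It stays where it is left (friction about 0.03 N m)
- roller_top (a point): centre of the top of the upright brass roller on the crank pin, 18 mm from the crank's axis (the vertical through the seat). Roller 16 mm in diameter, its top 65 mm above the table, 30 mm above the joint face. It spins freely, so it can be pinched from above and led round in a circle without turning the gripper. The cover clears it at every crank angle
- cover: upper half, blue, 0.2 to 0.4 kg, loose, flange down on the table. Origin: centre of its underside, z up. Flange 130 x 84 x 10 mm (x, y, z), two 10 mm through holes for the dowels at x = +50, -50 mm, y = 0; hollow dome 70 x 70 mm up to z = 44 mm; on it a grip rib 60 mm long (x), 14 mm thick (y), z = 44 to 69 mm. Fits either way round. Closed, its underside lies on the joint face, origin on the seat
- screw_dish: shallow round metal dish with small screws, 68 mm wide, 12 mm high; bystander, origin at the centre of its underside
- red_driver: screwdriver with a red handle, 162 mm long, lying; bystander, origin at the centre of its underside
- grease_jar: small amber jar with black lid, 36 mm wide, 31 mm high; bystander, origin at the centre of its underside
- tape_roll: roll of amber tape lying flat, 62 mm wide, 12 mm high; bystander, origin at the centre of its underside
- syringe: white plastic syringe with a red cap, 129 mm long, lying; bystander, origin at the centre of its underside
- spool_b: spool of solder wire with blue rims and yellow label, 52 mm wide, 34 mm high; bystander, origin at the centre of its underside
- water_a: clear plastic water bottle with blue cap, 88 mm wide, 315 mm high; bystander standing at the right
Not all that is in view belongs to the job. There is more than one size of the cover; the one meant has the size given above.

How it is judged (in metres and radians):
On the way, in this order (a step that is already met when the one before it is completed fails the run):
1. the crank has been turned a full turn either way ((value of joint crank above 6.15 rad or value of joint crank below -6.15 rad)), for 0.1 s.
2. then the cover is located on both dowels (horizontal distance between cover and seat below 0.003 m and angle between the x axis of cover and the x axis of housing, either way round below 0.05 rad and z of cover in the frame of seat below 0.008 m), for 0.1 s.
At the end, for the whole second after the job is handed in: Crank turned a full turn (6.15 rad, still beyond 6.0 at the end); cover on both dowels: centre within 3 mm of the seat, axes and tilt within 0.05 rad, underside within 1.5 mm of the joint face, at rest, and the fingers still on it with more than 3 N (horizontal distance between cover and seat below 0.003 m and angle between the x axis of cover and the x axis of housing, either way round below 0.05 rad and z of cover in the frame of seat below 0.0015 m and angle between cover's own z axis and vertical below 0.05 rad and contact force between the fingers and cover above 3 N and linear speed of cover below 0.01 m/s and (value of joint crank above 6 rad or value of joint crank below -6 rad)); the arm keeps its last pose, push and grip.
It fails at once if a bystander is moved by more than 30 mm (distance of any of screw_dish, red_driver, grease_jar, tape_roll, syringe, spool_b, water_a from where it was at the start of the episode above 0.03 m).
It also fails if it takes over 61 s, if anything falls off the work surface, if the arm or the gripper's body presses on something with over 40 N, if the wrist force passes 120 N, or if a joint passes its speed limit or range.

## Robot

A 6-joint arm with a two-finger parallel gripper is mounted at the origin on a cart in front of the work surface, level with it; the furniture and walls round the work are solid. World frame = base frame: x ahead of the robot, y to its left, z up, the work surface at z = 0. Lengths are in mm, angles in rad, forces in N, time in s.
With the tool pointing down it reaches from about 350 to 950 mm from the base axis. Payload 17.4 kg.
Tool frame: the origin (TCP) lies on the mounting face of the last link; the fingertips stand 186 mm ahead of it and the grasp point (between the pads) lies 167 mm ahead of it; z points along the fingers, y is the line along which they close (so a half turn about z gives the same grasp; the last joint's range is limited). The gripper opens to 93 mm and grips with 3 to 60 N. Pads are 15 mm wide; open, the fingers measure 128 mm over their backs; the gripper's body (75 mm by 188 mm) begins 65 mm behind the grasp point.
Start: joints at [-1.297, 0.116, 1.442, -0, 1.584, -0.038], TCP at [207.062, -642.464, 404.746] pointing down, gripper open.
Joint ranges: [-2.83, 2.83], [-0.83, 2.19], [0.07, 2.5], [-1.14, 4.28], [0.01, 3], [-2.97, 2.97]. Speed limits (rad/s): [1.89, 1.89, 2.22, 3.14, 3.14, 3.14].

## Interface

Orientations are given as a rotation vector (axis times angle).
In Python, from station import monitor, grab_frame, ctrl, nets gives the robot as it stands.
- The arm moves only by the shell command python3 -m inch 'ROWS' [FORCE]. ROWS is JSON, a list that holds one entry, the list of rows, each a list of 7 numbers: the shift along the tool's x, y, z in mm, then the turn, a rotation vector about the tool's x, y, z in degrees, then the closure, from 0 (fully open) to 1 (shut). A call has 1 to 5 rows; each row is the pose to reach, as a shift and turn from the pose commanded when the call began, along the tool's axes at that moment; what a row does not reach only later rows make up. A row lasts 1/10 s, in which the tool goes at most 50 mm and 8.59 degrees, less where a joint would pass 70% of its speed; a pose out of reach is approached as far as the arm can. A call with a gripper value outside its range is refused whole. The fingers move at their own pace and stop on an object; FORCE is the grip in N (left out, the last holds). Time passes only in rows, so rows that repeat a pose let the fingers close. It gives the time, the measured TCP pose, the force, the opening and the grip force at its end, in the units of the state.
- monitor.read_state(): the state, without advancing time (a new reading comes with each control period).
- grab_frame(name): name is "scene" or "top"; returns a dict with "img" (480x640x3 uint8, red, green, blue), "depth" (480x640 float32, mm along the optical axis (not along the pixel's ray), 0 where there is no reading), "mtx" (3x3 intrinsics, pixels), "k1" (the pictures are not rectified: a ray, as slopes to the right and down, at radius r is drawn at 1 + k1 r^2 times it, then the intrinsics apply), "R" (3x3) and "t" (3): a world point X has camera coordinates R X + t. Camera axes: x right, y down, z forward; pixel columns grow to the right and rows downward; lengths in mm; the calibration is good to about 2 mm. A picture is of the moment at which its call begins.
- ctrl.finish_job(): hands the job in; it is judged then, once.
Trained networks look in the newest picture that a camera, given by its name, has taken for a name from the list of things; names that differ only in an ending like _2 or _b are one class to them, and where a whole thing is asked for, a point or a joint stands for the part that bears it (a point fixed in the world has none). Each returns a list of dicts, best first, with "p" (0 to 1); they miss things now and then, are a little off and sometimes report something else, mostly with a low value. They report only what shows in the picture. A call takes as long as a camera call. They do not tell look-alikes from the thing itself.
- nets.outline_of(camera, label): "region" (480x640 bool, what is visible of it) and "box" ([left, top, width, height] in pixels, round what is visible of it).
The state is a dict: "time_s": time; "joint_positions": joint angles; "qd": joint speeds; "effort": joint torques, N m; "position": TCP position; "ee_rot": TCP orientation; "contact_force": force on the tool from outside, world axes, zero at the start; "ft_torque": the same for the moment, N m; "opening": opening from 0.0 (shut) to 1.0 (fully open); "grip_force": force on a finger pad.
Only numpy, scipy, OpenCV 4.12 (cv2) and the standard library are available. Lean on these libraries where they do the work, as an engineer would, in place of code of your own. Each camera call takes 0.05 s, during which the arm holds its last target. There are 200 camera calls.

## Working session

There is one attempt and no reset: what is moved stays moved. The work goes in short steps, Python scripts to look and compute and a shell command to move; the robot and the scene stay as the last step left them, time stands still between calls to the robot, and variables do not carry over. Pictures are saved under pics/ and viewed, at most 10 in all, crops included, and the job is handed in when it is done.

```bash
mkdir -p pics; cat > h.py <<'E'
import numpy as np, cv2
from station import monitor, grab_frame, ctrl, nets
def world(f,mask=None):
    """world xyz for all pixels (HxWx3), nan without depth"""
    h,w=f["depth"].shape
    v,u=np.mgrid[0:h,0:w].astype(np.float64)
    K=np.array(f["mtx"],float);
    p=cv2.undistortPoints(np.stack([u.ravel(),v.ravel()],1)[:,None],K,np.array([f["k1"],0,0,0,0.]))[:,0]
    d=f["depth"].ravel().astype(float); d[d==0]=np.nan
    X=np.c_[p*d[:,None],d]
    return ((X-np.array(f["t"]))@np.array(f["R"])).reshape(h,w,3)
E
python3 - <<'E'
from h import *
fs={n:grab_frame(n) for n in("scene","top")}
for n,f in fs.items():
    cv2.imwrite(f"pics/{n}0.png",f["img"][:,:,::-1]); W=world(f)
    print(n, (-np.array(f["R"]).T@f["t"]).round())
    for l in ["housing","cover","roller_top","seal","screw_dish","red_driver","grease_jar","tape_roll","syringe","spool_b","water_a"]:
        for o in nets.outline_of(n,l)[:3]:
            r=W[o["region"]]; 
            print(l,round(o["p"],2),o["box"],np.nanmedian(r,0).round(),np.nanpercentile(r,2,axis=0).round(),np.nanpercentile(r,98,axis=0).round())
s=monitor.read_state();print(s)
E
```

```text
scene [-754. -617.  986.]
housing 0.83 [318.5, 248.3, 65.9, 40.4] [ 540. -171.   24.] [ 478. -234.   -3.] [614. -94.  51.]
cover 0.79 [238.9, 218.1, 28.4, 42.0] [527. 148.  28.] [203. -16.  -3.] [632. 206. 251.]
cover 0.56 [263.1, 238.5, 39.8, 28.5] [520.  32.  11.] [482.  -7.  -4.] [584.  85.  47.]
roller_top 0.64 [357.4, 248.5, 3.3, 14.9] [ 571. -173.   46.] [ 565. -179.   26.] [ 583. -164.   64.]
seal 0.2 [415.4, 223.0, 51.8, 115.9] [ 391. -447.  158.] [ 378. -484.    6.] [ 425. -402.  291.]
screw_dish 0.49 [173.8, 240.6, 15.1, 13.7] [434. 335.   1.] [397. 303.  -6.] [461. 357.  11.]
grease_jar 0.64 [172.4, 238.3, 18.8, 15.2] [434. 335.   1.] [146.  87.  -6.] [464. 358. 235.]
tape_roll 0.8 [383.0, 307.6, 23.6, 14.8] [ 410. -329.    7.] [ 382. -358.   -5.] [ 442. -301.   13.]
syringe 0.49 [393.3, 288.3, 29.6, 26.7] [ 481. -347.    9.] [ 452. -387.   -5.] [ 522. -304.   15.]
spool_b 0.75 [147.4, 225.1, 18.9, 18.3] [427. 416.  26.] [412. 399.  -4.] [458. 444.  37.]
spool_b 0.66 [355.5, 248.0, 8.7, 16.4] [ 571. -173.   46.] [ 565. -179.   28.] [ 580. -165.   64.]
water_a 0.97 [418.4, 
[... 1657 characters left out ...]
  315.]
{'time_s': 1.2, 'joint_positions': array([-1.29678369e+00,  1.16002025e-01,  1.44158991e+00,  3.16353736e-05,
        1.58402678e+00, -3.78134525e-02]), 'qd': array([-0.00180695,  0.00040248, -0.00023436,  0.00096815, -0.00034578,
       -0.00033144]), 'effort': array([-5.28413075e-03, -7.21018267e+01, -6.22770739e+01,  7.76261813e-02,
        1.81545317e-02, -3.54080771e-05]), 'position': array([ 207.07615263, -642.45852559,  404.75104013]), 'ee_rot': array([-3.10345630e+00, -4.87829256e-01, -4.45192191e-05]), 'contact_force': array([-0.35707879, -0.20291715,  0.77165208]), 'ft_torque': array([-0.04792396, -0.01385605, -0.02317559]), 'grip_force': 0.0, 'opening': 0.9985857723283302}
```

```bash
python3 - <<'E'
import cv2
a=cv2.imread("pics/top0.png"); cv2.imwrite("pics/top0c.png",cv2.resize(a[160:360,120:580],(800,348),interpolation=cv2.INTER_CUBIC))
a=cv2.imread("pics/scene0.png"); cv2.imwrite("pics/sc0c.png",cv2.resize(a[190:370,140:480],None,fx=2.35,fy=2.35,interpolation=cv2.INTER_CUBIC))
E
```

```text
(no output)
```

View pics/top0c.png

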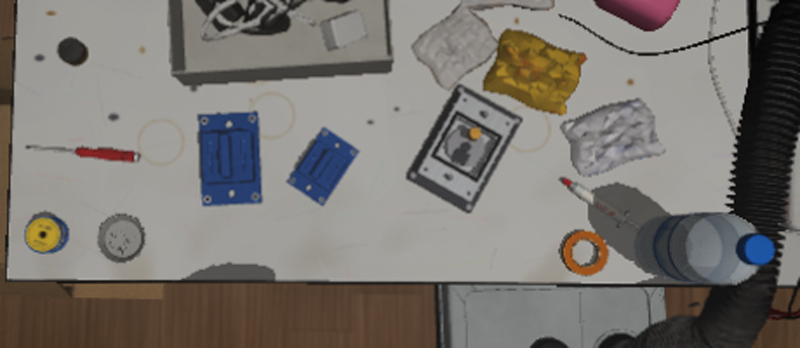

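View pics/sc0c.png

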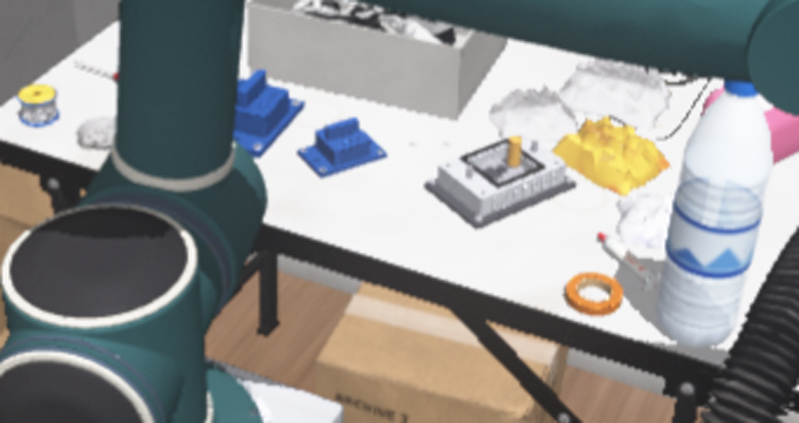

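The large blue cover is at crop (230,158), long axis nearly along world x. The smaller cover at (322,165) is the decoy. The housing is at (464,149), tilted, with the roller at its upper right. The bottle and a black hose stand between the arm's start and the work.

```bash
cat >> h.py <<'E'
def rect(P):
    (c,s,a)=cv2.minAreaRect(P[:,:2].astype(np.float32)); b=cv2.boxPoints((c,s,a))
    e=[b[1]-b[0],b[2]-b[1]]; L=max(e,key=np.linalg.norm)
    return np.round(c,1),np.round(sorted(s),1),round(np.degrees(np.arctan2(L[1],L[0]))%180,1)
E
python3 - <<'E'
from h import *
f=grab_frame("top");W=world(f);Z=W[...,2]
def box(x0,x1,y0,y1,z0,z1):
    m=(W[...,0]>x0)&(W[...,0]<x1)&(W[...,1]>y0)&(W[...,1]<y1)&(Z>z0)&(Z<z1); return m
hs=box(465,660,-245,-70,-5,60)
for n,m in [("foot",hs&(Z>5)),("shell",hs&(Z>25)),("dow",hs&(Z>44)),("coverflange",box(470,620,120,230,6,80)),("dome",box(470,620,120,230,35,80)),("rib",box(470,620,120,230,58,80))]:
    P=W[m]; print(n,len(P),rect(P) if len(P)>4 else P, np.median(P,0).round(1))
rl=box(530,610,-210,-120,57,75);print("roller",W[rl].round(),W[rl].mean(0))
print(W[hs&(Z>44)&(Z<57)].round())
print('table z',np.nanmedian(Z[box(300,420,-100,100,-30,30)]), 'coverz',np.median(Z[box(470,620,120,230,58,80)]))
for n in("scene","top"):
    g=grab_frame(n);V=world(g)
    m=(V[...,1]<-380)&(V[...,2]>60)
    P=V[m]
    # occupancy by 80mm cells
    k=(P//100).astype(int);u,c=np.unique(k,axis=0,return_counts=True)
    print(n,[(tuple(int(q) for q in a),int(b)) for a,b in zip(u,c) if b>25][:70])
E
```

```text
foot 2957 (array([ 563.2, -158.5]), array([172.5, 193.7]), np.float32(180.0)) [ 565.2 -161.1   28.9]
shell 1706 (array([ 586.7, -174.9]), array([ 90.7, 192.2]), np.float32(150.9)) [ 563.7 -163.2   34.5]
dow 41 (array([ 597.4, -175.7]), array([ 50.3, 180.9]), np.float32(139.5)) [ 586.4 -176.5   49.5]
coverflange 1701 (array([543.9, 173.6]), array([104.9, 144.6]), np.float32(0.9)) [541.1 169.8  28.8]
dome 839 (array([543.4, 174.4]), array([70.2, 70.3]), np.float32(3.1)) [543.3 170.9  45.2]
rib 155 (array([542.9, 173.5]), array([14.2, 59.8]), np.float32(1.9)) [541.8 173.2  68.6]
roller [[ 582. -169.   67.]
 [ 582. -172.   63.]
 [ 582. -174.   66.]
 [ 580. -165.   62.]
 [ 579. -166.   70.]
 [ 580. -169.   62.]
 [ 579. -171.   66.]
 [ 579. -173.   70.]
 [ 580. -176.   62.]
 [ 577. -162.   64.]
 [ 577. -164.   69.]
 [ 577. -167.   63.]
 [ 577. -169.   62.]
 [ 577. -172.   61.]
 [ 577. -174.   65.]
 [ 577. -176.   66.]
 [ 574. -162.   67.]
 [ 575. -164.   63.]
 [ 574. -166.   67.]
 [ 574. -169.   67.]
 [ 574. -171.   67.]
 [ 575. -174.   63.]
 [ 575. -176.   64.]
 [ 573. -163.   58.]
 [ 572
[... 2860 characters left out ...]
, 119), ((4, -5, 0), 64), ((4, -5, 1), 243), ((4, -5, 2), 1057), ((4, -5, 3), 312), ((4, -4, 0), 67), ((4, -4, 1), 264), ((4, -4, 2), 60), ((5, -8, 0), 181), ((5, -8, 1), 70), ((5, -6, 0), 977), ((5, -6, 1), 470), ((5, -6, 2), 106), ((5, -6, 3), 179), ((6, -7, 0), 143), ((6, -6, 0), 1096), ((6, -6, 1), 217), ((6, -6, 4), 27), ((6, -5, 2), 44), ((6, -5, 3), 99), ((6, -5, 4), 82), ((7, -7, 0), 912), ((7, -6, 0), 473), ((7, -6, 1), 55), ((7, -6, 2), 42), ((7, -6, 3), 74), ((7, -6, 4), 61), ((7, -5, 0), 602), ((7, -5, 4), 318), ((7, -5, 5), 4039), ((7, -4, 0), 207), ((7, -4, 4), 62), ((7, -4, 5), 916), ((8, -7, 0), 177), ((8, -5, 0), 196), ((8, -5, 5), 3683), ((8, -4, 0), 53), ((8, -4, 5), 839)]
```

```bash
python3 -m inch '[[[2,-45,-20,0,0,0,0],[4,-90,-40,0,0,0,0],[6,-135,-60,0,0,0,0],[8,-180,-60,0,0,0,0],[8,-210,-60,0,0,0,0]]]' 20; python3 -m inch '[[[43,-12,0,0,0,0,0],[86,-24,0,0,0,0,0],[130,-36,0,0,0,0,0],[173,-49,0,0,0,0,0],[173,-49,0,0,0,0,0]]]'
```

```text
time_s: 1.85
position: [149.7, -437.7, 465.7]
ee_rot: [3.102, 0.488, 0.0]
contact_force: [-0.2, -0.7, 0.2]
opening: 1.002
grip_force: 0.0
time_s: 2.35
position: [302.8, -337.8, 465.0]
ee_rot: [-3.102, -0.496, -0.002]
contact_force: [-0.1, -0.5, -0.0]
opening: 1.001
grip_force: 0.0
```

```bash
python3 -m inch '[[[40,-30,0,0,0,0,0],[85,-60,0,0,0,0,0],[130,-92,0,0,0,0,0],[174,-122,0,0,0,0,0],[174,-122,0,0,0,0,0]]]'; python3 -m inch '[[[30,9,0,0,0,8,0.3],[60,18,40,0,0,16,0.6],[90,28,70,0,0,24,0.6],[120,37,100,0,0,32,0.6],[138,44,120,0,0,40,0.6]]]';python3 -m inch '[[[0,0,0,0,0,8,0.6],[0,0,0,0,0,8,0.6]]]'
```

```text
time_s: 2.85
position: [429.6, -168.2, 464.8]
ee_rot: [-3.102, -0.493, -0.001]
contact_force: [0.4, 0.4, -0.4]
opening: 1.005
grip_force: 0.0
time_s: 3.35
position: [574.0, -171.2, 342.0]
ee_rot: [-3.081, 0.612, 0.004]
contact_force: [1.5, 0.7, -0.1]
opening: 0.624
grip_force: 0.0
time_s: 3.55
position: [573.0, -171.4, 343.7]
ee_rot: [3.032, -0.821, -0.003]
contact_force: [-0.0, 0.3, 0.1]
opening: 0.446
grip_force: 0.0
```

```bash
python3 -m inch '[[[1,-3,35,0,0,0,0.6],[1,-3,70,0,0,0,0.6],[1,-3,106,0,0,0,0.6],[1,-3,106,0,0,0,0.6]]]';python3 -m inch '[[[0,0,0,0,0,0,0.9],[0,0,0,0,0,0,1],[0,0,0,0,0,0,1],[0,0,0,0,0,0,1],[0,0,0,0,0,0,1]]]' 15
```

```text
time_s: 3.95
position: [573.8, -168.7, 234.9]
ee_rot: [-3.035, 0.811, 0.009]
contact_force: [-0.5, 1.1, 0.5]
opening: 0.4
grip_force: 0.0
time_s: 4.45
position: [575.7, -168.6, 240.8]
ee_rot: [3.033, -0.816, 0.004]
contact_force: [-1.0, -1.1, 7.3]
opening: 0.164
grip_force: 15.0
```

```bash
python3 - <<'E'
from h import *
for n in("scene","top"):
    f=grab_frame(n)
    print(n); cv2.imwrite(f"pics/{n}1.png",cv2.resize(f["img"][180:330,290:450,::-1],None,fx=3.5,fy=3.5))
E
```

```text
scene
top
```

View pics/scene1.png

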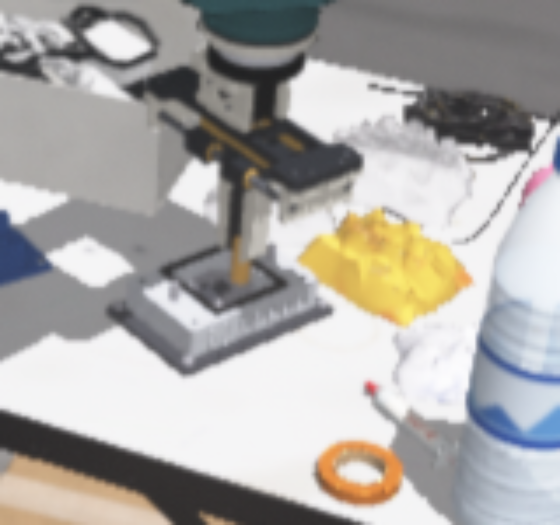

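The scene picture shows the fingers pinching the roller at crop (240,270), and the 15 mm opening matches. Next I lead it round.

```bash
python3 -m inch '[[[-1.6,9.2,0,0,0,0,1],[-7.6,16.3,0,0,0,0,1],[-16.3,19.5,0,0,0,0,1],[-25.5,17.9,0,0,0,0,1],[-32.6,11.9,0,0,0,0,1]]]'; python3 -m inch '[[[0,0,0,0,0,0,1]]]'
```

```text
time_s: 5.05
position: [541.3, -162.5, 240.8]
ee_rot: [3.033, -0.817, 0.006]
contact_force: [7.5, -1.6, 3.6]
opening: 0.163
grip_force: 15.0
time_s: 5.15
position: [541.5, -161.8, 240.8]
ee_rot: [-3.034, 0.815, -0.006]
contact_force: [2.2, 2.1, 6.9]
opening: 0.164
grip_force: 15.0
```

```bash
python3 -m inch '[[[-3.2,-8.7,0,0,0,0,1],[-1.6,-17.9,0,0,0,0,1],[4.4,-25,0,0,0,0,1],[13.1,-28.2,0,0,0,0,1],[22.3,-26.6,0,0,0,0,1]]]'; python3 -m inch '[[[7.1,6,0,0,0,0,1],[10.3,14.7,0,0,0,0,1],[8.7,23.9,0,0,0,0,1],[2.7,31,0,0,0,0,1],[2.7,31,0,0,0,0,1]]]';python3 -m inch '[[[0,0,0,0,0,0,1],[0,0,0,0,0,0,1]]]'
```

```text
time_s: 5.65
position: [574.7, -149.9, 240.7]
ee_rot: [-3.033, 0.815, -0.004]
contact_force: [-2.9, 2.2, 8.1]
opening: 0.168
grip_force: 15.0
time_s: 6.15
position: [560.4, -178.7, 240.7]
ee_rot: [-3.032, 0.816, -0.003]
contact_force: [-2.0, 5.2, 9.2]
opening: 0.168
grip_force: 15.0
time_s: 6.35
position: [560.9, -178.5, 240.7]
ee_rot: [-3.033, 0.816, -0.003]
contact_force: [-2.0, 4.7, 10.6]
opening: 0.165
grip_force: 15.0
```

```bash
python3 -m inch '[[[0,0,0,0,0,0,0.7],[0,0,0,0,0,0,0.55],[0,0,0,0,0,0,0.55]]]'; python3 -m inch '[[[0,0,-30,0,0,0,0.55],[0,0,-70,0,0,0,0.55],[0,0,-106,0,0,0,0.55]]]'; python3 -m inch '[[[-25,-37,0,0,0,-8,0.55],[-50,-74,0,0,0,-16,0.55],[-74,-111,0,0,0,-24,0.55],[-98,-148,0,0,0,-32,0.55],[-98,-148,0,0,0,-32,0.55]]]'
python3 - <<'E'
from h import *
s=monitor.read_state();print(s["position"].round(1),s["ee_rot"].round(3))
f=grab_frame("top");W=world(f);Z=W[...,2]
m=lambda x0,x1,y0,y1,z0,z1:(W[...,0]>x0)&(W[...,0]<x1)&(W[...,1]>y0)&(W[...,1]<y1)&(Z>z0)&(Z<z1)
for b in [(525,595,-200,-125,57,75),(592,612,-198,-174,46,57),(506,527,-147,-126,46,57)]: P=W[m(*b)];print(len(P),P.mean(0))
P=W[m(470,620,120,230,58,80)];print("rib",len(P),rect(P))
E
```

```text
time_s: 6.65
position: [560.5, -178.7, 238.9]
ee_rot: [3.034, -0.816, 0.0]
contact_force: [0.2, 0.2, 0.5]
opening: 0.375
grip_force: 0.0
time_s: 6.95
position: [560.4, -178.7, 346.2]
ee_rot: [3.034, -0.817, -0.001]
contact_force: [0.3, -0.6, 0.4]
opening: 0.45
grip_force: 0.0
time_s: 7.45
position: [549.6, 2.3, 344.9]
ee_rot: [-3.14, -0.065, -0.0]
contact_force: [0.1, -0.7, 0.3]
opening: 0.454
grip_force: 0.0
[549.6   2.3 344.9] [-3.14  -0.065 -0.   ]
39 [ 560.54558673 -178.80048042   63.95601778]
9 [ 602.6192526  -185.27307002   51.16714506]
7 [ 516.065064   -136.88400768   51.7795365 ]
rib 154 (array([543.2, 173.3]), array([14.4, 59.7]), np.float32(1.2))
```

```bash
python3 -m inch '[[[0,-45,0,0,0,0,0.55],[0,-90,0,0,0,0,0.55],[0,-135,0,0,0,0,0.55],[0.6,-171,0,0,0,0.8,0.55],[0.6,-171,0,0,0,0.8,0.55]]]'; python3 -m inch '[[[0,0,40,0,0,0,0.55],[0,0,80,0,0,0,0.55],[0,0,105,0,0,0,0.55],[0,0,112,0,0,0,0.55],[0,0,112,0,0,0,0.55]]]'
```

```text
time_s: 8.0
position: [545.2, 171.8, 344.5]
ee_rot: [-3.141, -0.03, 0.001]
contact_force: [0.4, -1.3, -0.6]
opening: 0.452
grip_force: 0.0
time_s: 8.5
position: [545.5, 168.3, 232.6]
ee_rot: [3.141, 0.026, -0.002]
contact_force: [0.1, 0.3, 0.4]
opening: 0.448
grip_force: 0.0
```

```bash
python3 -m inch '[[[-2.3,-5,0,0,0,0,0.55],[-2.3,-5,0,0,0,0,0.55]]]'; python3 -m inch '[[[0,0,0,0,0,0,1],[0,0,0,0,0,0,1],[0,0,0,0,0,0,1],[0,0,0,0,0,0,1],[0,0,0,0,0,0,1]]]' 60;  python3 -m inch '[[[0,0,-20,0,0,0,1],[0,0,-60,0,0,0,1],[0,0,-105,0,0,0,1],[0,0,-105,0,0,0,1]]]'
python3 - <<'E'
from h import *
s=monitor.read_state();print(s["position"].round(1),s["ee_rot"].round(3))
f=grab_frame("top");W=world(f);Z=W[...,2]
m=(W[...,0]>450)&(W[...,0]<640)&(W[...,1]>100)&(W[...,1]<250)&(Z>90)&(Z<135)
P=W[m];print(len(P),rect(P),np.percentile(P,[5,50,95],axis=0).round(1).tolist())
o=f["img"][190:310,210:310,::-1];cv2.imwrite("pics/top2.png",cv2.resize(o,None,fx=5,fy=5))
E
```

```text
time_s: 8.7
position: [542.9, 174.4, 233.7]
ee_rot: [-3.141, -0.028, -0.002]
contact_force: [-0.1, 0.5, 0.4]
opening: 0.449
grip_force: 0.0
time_s: 9.2
position: [542.7, 174.4, 232.9]
ee_rot: [3.141, 0.029, 0.0]
contact_force: [-0.1, -0.7, 1.5]
opening: 0.145
grip_force: 59.9
time_s: 9.6
position: [543.2, 174.6, 343.9]
ee_rot: [-3.139, -0.029, -0.012]
contact_force: [0.8, 0.7, -3.1]
opening: 0.147
grip_force: 59.8
[543.2 174.6 343.9] [-3.139 -0.029 -0.012]
328 (array([546.3, 179.6]), array([ 65.6, 140.4]), np.float32(171.4)) [[482.8, 162.1, 116.1], [494.6, 189.4, 121.1], [510.1, 213.0, 125.2]]
```

View pics/top2.png

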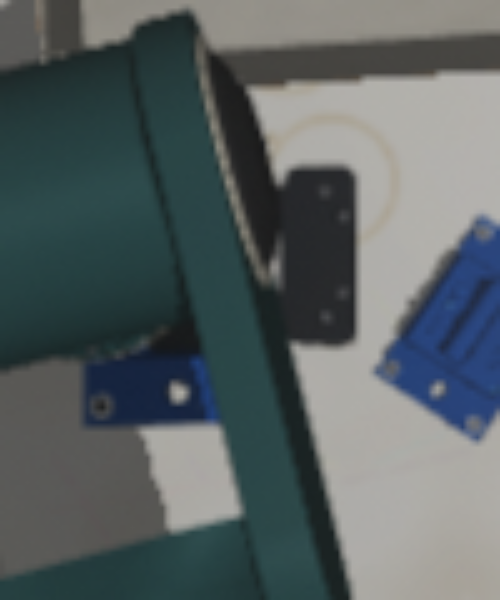

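The cover is lifted, with one dowel hole showing at crop (180,392). I use that hole to measure where the cover sits in the hand.

```bash
cat >> h.py <<'E'
def onplane(f,uv,z):
    K=np.array(f["mtx"],float);p=cv2.undistortPoints(np.array(uv,float).reshape(-1,1,2),K,np.array([f["k1"],0,0,0,0.]))[:,0]
    R=np.array(f["R"]);c=-R.T@f["t"];d=np.c_[p,np.ones(len(p))]@R
    return c+d*((z-c[2])/d[:,2])[:,None]
E
python3 - <<'E'
from h import *
s=monitor.read_state();print(s["position"].round(2),s["ee_rot"].round(4))
f=grab_frame("top");I=f["img"].astype(int);W=world(f)
blue=(I[...,2]>I[...,0]+50)
r=slice(260,280);c=slice(222,256)
hole=[(u,v) for v in range(262,275) for u in range(240,252) if I[v,u].min()>120]
w=np.array([I[v,u].min() for u,v in hole],float)
uv=(np.array(hole)*w[:,None]).sum(0)/w.sum();print(uv,len(hole),onplane(f,uv,121),onplane(f,uv,116))
E=[]
for u in range(229,250):
    col=[v for v in range(255,285) if blue[v,u]]
    if col:E.append((u,max(col)+.5))
P=onplane(f,E,121);print(P[:,0].round(1),np.degrees(np.polyfit(P[:,1],P[:,0],1)[0]*1))
L=[]
for v in range(264,274):
    row=[u for u in range(215,250) if blue[v,u]]
    if row:L.append((min(row)-.5,v))
print(onplane(f,L,121)[:,1].round(1))
E
```

```text
[542.94 174.53 340.38] [-3.1403 -0.0293 -0.0066]
[245.39985945 268.60716796] 10 [[495.287781   173.23252041 121.        ]] [[495.50358261 173.929522   116.        ]]
[502.4] 87.13768208466848
[166.4 166.3]<stdin>:13: RankWarning: Polyfit may be poorly conditioned
```

```bash
python3 - <<'E'
from h import *
f=grab_frame("top");I=f["img"].astype(int);W=world(f)
print(monitor.read_state()["position"].round(2))
b=I[...,2]-I[...,0]
for v in range(264,277): print(v,b[v,224:256:2])
print(np.array([[I[v,u].min() for u in range(241,251)] for v in range(264,274)]))
print(np.nanmedian(W[266:272,230:240,2]))
print(onplane(f,[(240,v) for v in range(270,279)],117)[:,0].round(1),onplane(f,[(u,268) for u in range(222,232)],117)[:,1].round(1))
E
```

```text
[542.5  174.37 336.42]
264 [-3 -3 39 40 40 39 40 40 40 40 40 40 39 77 35 29]
265 [-3 -3 38 40 40 40 40 39 40 40 40 39 40 69 43 29]
266 [-4 -3 37 40 39 40 40 40 40 39 37 33 38 69 57 29]
267 [-4 -4 37 40 40 40 39 40 39 39 26  4 30 69 62 29]
268 [ -3  -4  37  40  40  39  39  40  40  39   4 -10  20  67  63  29]
269 [ -2  -4  38  30  36  39  39  39  40  39  -2 -11  16  66  73  28]
270 [-3 -3 35 13 24 40 39 39 40 40  9 -5 22 70 84 30]
271 [-3 -4 26  1 10 41 41 40 40 40 28 12 38 58 86 35]
272 [-4 -3 23  1  5 40 40 40 41 40 40 37 39 39 86 36]
273 [-3 -3 31  5 14 40 40 40 39 40 41 41 40 39 87 44]
274 [-3 -2 37 15 27 40 40 41 40 40 40 40 39 39 86 56]
275 [-2 -3 34 35 35 34 33 32 29 27 27 24 21 19 43 30]
276 [-2 -3 12 13 12 11  9  4  6  4  3  3  2  1  3  4]
[[ 23  23  23  22  23  23  24  23  26  31]
 [ 23  23  23  23  22  23  22  23  23  30]
 [ 23  24  23  23  26  28  25  23  24  30]
 [ 23  23  22  29  63  95  80  41  23  29]
 [ 23  23  21  83 125 146 133  68  23  28]
 [ 22  23  21  99 148 161 147  80  23  28]
 [ 22  21  21  58 133 148 116  61  23  29]
 [ 22  23  23  34  97  90  45  25  24  27]
 [ 23  23  23  22  23  23  23  24  23  23]
 [ 22  22  23  23  23  22  24  23  22  24]]
115.42767222878298
[492.2 490.  487.7 485.4 483.1 480.9 478.6 476.3 474. ] [227.2 224.9 222.6 220.4 218.1 215.8 213.5 211.2 208.9 206.7]
```

```bash
python3 -m inch '[[[1,30,-10,0,0,0,1],[2,70,-10,0,0,0,1],[3,110,-10,0,0,0,1],[4,150,-10,0,0,0,1],[5,190,-10,0,0,0,1]]]'; python3 -m inch '[[[1,40,0,0,0,7,1],[2,80,0,0,0,14,1],[3,115,0,0,0,21,1],[4,138,0,0,0,28,1],[4.2,145.3,0,0,0,30.6,1]]]'; python3 -m inch '[[[0,0,0,0,0,0,1],[0,0,0,0,0,0,1],[0,0,0,0,0,0,1]]]'
python3 - <<'E'
from h import *
s=monitor.read_state();print(s["position"].round(2),s["ee_rot"].round(4))
f=grab_frame("top");cv2.imwrite("pics/top3.png",cv2.resize(f["img"][190:310,330:450,::-1],None,fx=5,fy=5))
E
```

```text
time_s: 10.25
position: [550.8, -17.0, 345.4]
ee_rot: [-3.141, -0.03, 0.005]
contact_force: [0.8, -0.5, -4.6]
opening: 0.145
grip_force: 59.8
time_s: 10.75
position: [557.9, -162.9, 345.1]
ee_rot: [3.035, -0.811, -0.006]
contact_force: [-0.7, 1.1, -3.4]
opening: 0.149
grip_force: 59.8
time_s: 11.05
position: [558.1, -160.0, 347.0]
ee_rot: [-3.038, 0.798, 0.002]
contact_force: [0.5, -0.3, -2.4]
opening: 0.148
grip_force: 59.8
[ 558.13 -159.97  346.95] [-3.0384e+00  7.9760e-01  1.8000e-03]
```

View pics/top3.png

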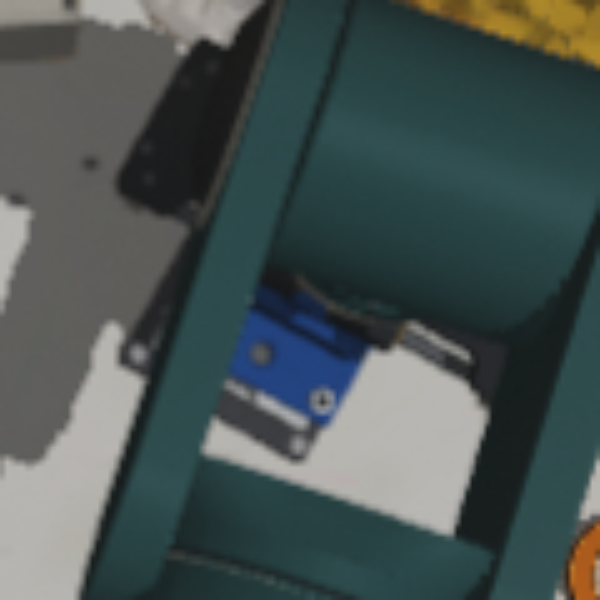

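Cover hovers over the housing; its near dowel hole shows at crop (262,352), which is pixel (382,260).

```bash
python3 - <<'E'
from h import *
s=monitor.read_state();print(s["position"].round(2))
f=grab_frame("top");I=f["img"].astype(int);W=world(f)
b=I[...,2]-I[...,0]
v,u=np.mgrid[255:266,377:389]; w=np.clip(40-b[v,u],0,40)*((u-382.4)**2+(v-260.4)**2<16)
uv=[(u*w).sum()/w.sum(),(v*w).sum()/w.sum()];z=np.nanmedian(W[256:266,376:390,2]);print(uv,z)
p=onplane(f,uv,z)[0];print(p)
a=np.radians(-29.4);print("cover centre",p[:2]+50*np.array([np.cos(a),np.sin(a)]))
E
```

```text
[ 558.15 -159.95  347.23]
[np.float64(381.869918699187), np.float64(260.26558265582656)] 124.7370155657541
[ 515.58925744 -136.19046029  124.73701557]
cover centre [ 559.14994799 -160.73564797]
```

```bash
python3 -m inch '[[[0.3,0.4,20,0,0,0,1],[0.3,0.4,40,0,0,0,1],[0.3,0.4,55,0,0,0,1],[0.3,0.4,55,0,0,0,1]]]'; python3 -m inch '[[[0,0,4,0,0,0,1],[0,0,8,0,0,0,1],[0,0,12,0,0,0,1],[0,0,12,0,0,0,1]]]'
```

```text
time_s: 11.55
position: [557.9, -160.7, 290.5]
ee_rot: [-3.038, 0.8, 0.005]
contact_force: [-0.8, 0.1, -4.3]
opening: 0.145
grip_force: 59.8
time_s: 11.95
position: [558.2, -161.0, 280.5]
ee_rot: [-3.037, 0.801, 0.0]
contact_force: [0.4, 1.2, -4.5]
opening: 0.151
grip_force: 59.8
```

```bash
python3 -m inch '[[[0,0,3,0,0,0,1],[0,0,6,0,0,0,1],[0,0,8,0,0,0,1],[0,0,8,0,0,0,1]]]'; python3 -m inch '[[[0,0,2,0,0,0,1],[0,0,4,0,0,0,1],[0,0,4,0,0,0,1]]]'
```

```text
time_s: 12.35
position: [558.3, -161.0, 272.5]
ee_rot: [-3.037, 0.801, 0.0]
contact_force: [2.9, 4.4, -5.1]
opening: 0.142
grip_force: 59.9
time_s: 12.65
position: [558.4, -161.0, 269.5]
ee_rot: [-3.037, 0.801, -0.001]
contact_force: [1.4, 5.8, 3.1]
opening: 0.143
grip_force: 59.9
```

```bash
python3 -m inch '[[[0,0,1.5,0,0,0,1],[0,0,1.5,0,0,0,1],[0,0,1.5,0,0,0,1]]]'; python3 -m inch '[[[0,0,1.5,0,0,0,1],[0,0,1.5,0,0,0,1],[0,0,1.5,0,0,0,1]]]'
```

```text
time_s: 12.95
position: [558.4, -161.0, 268.3]
ee_rot: [-3.037, 0.8, -0.002]
contact_force: [0.5, 7.0, 4.8]
opening: 0.148
grip_force: 59.9
time_s: 13.25
position: [558.4, -160.9, 267.8]
ee_rot: [-3.037, 0.8, -0.002]
contact_force: [-5.1, 9.7, 16.2]
opening: 0.149
grip_force: 59.9
```

```bash
python3 -m inch '[[[0,-0.4,1.5,0,0,0,1],[0,-0.4,1.5,0,0,0,1],[0,-0.4,1.5,0,0,0,1]]]'; python3 - <<'E'
from h import *
f=grab_frame("top");W=world(f)
g=grab_frame("scene");cv2.imwrite("pics/scene4.png",cv2.resize(g["img"][215:305,290:410,::-1],None,fx=6,fy=6,interpolation=cv2.INTER_CUBIC))
s=monitor.read_state();print(s["position"],s["contact_force"])
o=W[:,:,2][258:268,372:390];print(np.nanmedian(o))
E
```

```text
time_s: 13.55
position: [558.5, -160.8, 267.8]
ee_rot: [3.038, -0.801, 0.003]
contact_force: [-14.4, 9.5, 31.7]
opening: 0.149
grip_force: 59.9
[ 558.51387078 -160.7558971   267.80019994] [-15.73455586   9.1745416   31.58887801]
45.83250931093412
```

View pics/scene4.png

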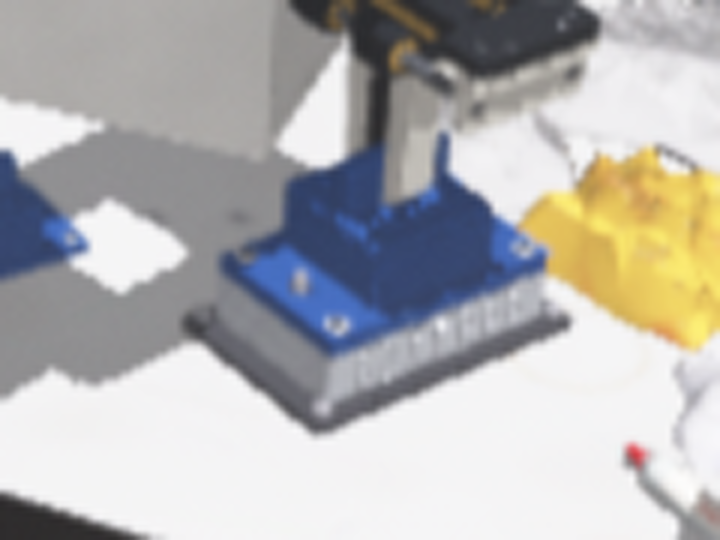

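The cover lies flush on the housing with a dowel through the hole at crop (300,280). The height stayed at 267.8 mm while the push rose from 16 to 32 N, so it is hard against the stop.

```bash
python3 -c "
from station import ctrl
print(ctrl.finish_job())"
```

```text
the job is handed in; nothing more can be done
None
```

The crank was led round about 420°, then the cover was set on both dowels and pressed flush; I handed the job in with the gripper still holding it shut at about 32 N, and no verdict came back.

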